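# Click the die wheel round to the pointer

## Task

On the watchmaker's bench, bring the largest of the white press dies round to the stand's pointer by flicking the wheel's lugs with a fingertip, clockwise seen from above: let the wheel come to rest in the click just before the pointer, then give it one more click, and never let the largest die run past the pointer. Do not touch the dies, do not lift or shift the stand, and leave the other things on the bench where they are. Finish with the largest die resting in its click at the pointer and the hand clear.

Things in the scene. Friction and masses are not known exactly. Their poses are not given: they have to be found in the camera images.
- stand: Die stand of a watch-case press, loose, 2 to 3 kg, not to be shifted: grey base block 100 x 100 x 24 mm. Origin: centre of its underside on the bench, on the wheel's vertical axis. Its -x axis points to the pointer. The dark steel wheel on it is a level disc of radius 55 mm, 34 to 44 mm above the bench, with eight lugs on its rim, white dies on top and a hub (24 mm across, top at 64 mm).
- wheel (a joint): Wheel angle w, rad, 0 to 6.0 between end stops, growing clockwise seen from above. Spring click stop every 0.785. Pushed past half a pitch it snaps to the next stop, else springs back (1 to 3 N at a lug). It starts at 0, 0.785 or 1.571; at 3.142 the largest die is at the pointer. In the stand frame, anticlockwise from +x, dies lie at n*0.785 - w (largest: n = 0), lugs at (n+0.5)*0.785 - w.
- lug (a point): Outer end of the top of one of the eight lugs (that with n = 0), 84 mm from the axis, 54 mm above the bench; turns with the wheel. Lugs are aluminium bars, radial, 8 mm wide every 45 degrees, half way between the dies, 34 to 54 mm above the bench, from the disc's rim (55 mm from the axis) out to 84 mm. Between two lugs, outside the disc, a finger has 45 mm, the 24 mm high base or bench below.
- big_die (a point): Centre of the top of the largest die (28 mm across; the others are 10 to 20 mm across and as tall); 38 mm from the wheel axis, 60 mm above the bench; turns with the wheel.
- pointer_tip (a point): Tip of the pointer, 80 mm from the wheel axis, 67 mm above the bench, fixed to the stand: a steel cone 14 mm thick aiming at the axis, on a post (8 x 12 mm, top at 74 mm, 100 to 108 mm from the axis) at the end of a tongue 22 mm wide, 10 mm high, that runs out under the wheel to 109 mm. At rest a lug stands 22.5 degrees either side of it.
- dies: All eight white plastic dies, upright discs 16 mm tall, centres 38 mm from the axis, tops 60 mm above the bench, every 45 degrees, carried round by the wheel; not to be touched. Origin on the wheel axis at bench height; the largest lies along +x of this frame.
- watch: Bystander, loose: steel watch head without strap, 52 x 42 mm, 11 mm tall; origin under its centre.
- case_ring: Bystander, loose: brass ring 46 mm across, 10 mm tall; origin under its centre.
- loupe: Bystander, loose: black eyeglass, standing, 34 mm across, 30 mm tall; origin under its centre.
- dial: Bystander, loose: black watch dial disc 36 mm across, 7 mm tall; origin under its centre.
- dish: Bystander, loose: open steel dish 84 mm across, 26 mm tall; origin under its centre.
- screwdriver: Bystander, loose: small screwdriver lying flat along its own x axis, 120 mm long, brass handle; origin under its middle.
- tweezers: Bystander, loose: steel tweezers lying flat along their own x axis, 123 mm long, 5 mm high; origin under the middle.
- oil: Bystander, loose: amber oil bottle 32 mm across, 55 mm tall; origin under its centre.

How it is judged:
By the outcome, as a careful person would: the job done as asked, in the order asked, and still so for the second after the job is handed in, with the robot touching nothing.
It also fails if it takes over 58 s, if anything falls off the work surface, if the arm or the gripper's body presses on something with over 40 N, if the wrist force passes 120 N, or if a joint passes its speed limit or range.

## Robot

A 7-joint arm with a two-finger parallel gripper is mounted at the origin on the work surface. World frame = base frame: x ahead of the robot, y to its left, z up, the work surface at z = 0. Lengths are in m, angles in rad, forces in N, time in s.
With the tool pointing down it reaches from about 0.425 to 0.925 m from the base axis. Payload 6.8 kg.
Tool frame: the origin (TCP) lies between the finger pads; the fingertips stand finger_overhang ahead of it and the grasp point (between the pads) lies 6 mm ahead of it (finger_overhang is the distance from the TCP to the fingertips, in m); z points along the fingers, y is the line along which they close (so a half turn about z gives the same grasp; the last joint's range is limited). The gripper opens to 85 mm and grips with 20 to 120 N. Pads are 22 mm wide; open, the fingers measure 114 mm over their backs; the gripper's body (76 mm by 85 mm) begins 54 mm behind the grasp point. The pads swing forward as they close: fully open they stand 13 mm farther back than shut.
Start: joints at [-1.293, 0.477, 0.022, 1.555, -0.011, 1.109, -0.083], TCP at [0.254, 0.625, 0.256] pointing down, gripper open.
Joint ranges: [-2.96, 2.96], [-0.34, 2.1], [-1.41, 1.46], [0.24, 2.44], [-1.37, 4.51], [0.17, 1.92], [-2.96, 2.96]. Speed limits (rad/s): [2.39, 2.39, 3.14, 3.14, 3.14, 3.14, 3.14].

## Interface

Orientations are given as a unit quaternion [w, x, y, z].
In Python, from station import * gives the robot as it stands.
- The arm moves only by the tool drive_tool, never from a script. Its argument "increments" is a list of rows, each an object of numbers: "claw": the finger opening in m, from 0 to 0.0854; "dx", "dy", "dz": the shift along the tool's x, y, z in m; "wx", "wy", "wz": the turn, a rotation vector about the tool's x, y, z in degrees. A call has 1 to 20 rows; each row shifts and turns the commanded pose from where the row before left it, along the tool's axes as they then stand; what a row does not reach is not made up. A row lasts 1/8 s, in which the tool goes at most 62.5 mm and 10.7 degrees, less where a joint would pass 70% of its speed; a pose out of reach is approached as far as the arm can. A call with a gripper value outside its range is refused whole. The fingers move at their own pace and stop on an object; "newtons" is the grip in N (left out, the last holds). Time passes only in rows, so rows that do not move let the fingers close. It gives the time, the measured TCP pose, the force, the opening and the grip force at its end, in the units of the state.
- get_obs(): the state, without advancing time (a new reading comes with each control period).
- read_camera(name): name is "side" or "top" or "wrist"; returns (picture, depth): 400x640x3 uint8, red, green, blue; 400x640 float32, m along the optical axis (not along the pixel's ray), 0 where there is no reading.
- calibration(name): a dict with "intrinsics" (3x3 intrinsics, pixels), "k1" (the pictures are not rectified: a ray, as slopes to the right and down, at radius r is drawn at 1 + k1 r^2 times it, then the intrinsics apply), "R" (3x3) and "t" (3): a world point X has camera coordinates R X + t; the wrist camera has in their place "mount" (4x4, takes a point from camera to tool coordinates, whose origin is the TCP and whose axes are the flange's). Camera axes: x right, y down, z forward; pixel columns grow to the right and rows downward; lengths in m; the calibration is good to about 2 mm. A picture is of the moment at which its call begins: read the wrist's pose just before it. calibration takes no time and is no camera call.
- hand_in(): hands the job in; it is judged then, once.
The state is a dict: "t": time; "q": joint angles; "joint_vel": joint speeds; "joint_torque": joint torques, N m; "eef_pos": TCP position; "tool_rot": TCP orientation; "contact_force": force on the tool from outside, world axes, zero at the start; "torque": the same for the moment, N m; "gripper_width": opening from 0.0 (shut) to 1.0 (fully open); "grasp_force": force on a finger pad.
Only numpy, scipy, OpenCV 4.12 (cv2) and the standard library are available. Lean on these libraries where they do the work, as an engineer would, in place of code of your own. Each camera call takes 0.05 s, during which the arm holds its last target. There are 200 camera calls.

## Working session

There is one attempt and no reset: what is moved stays moved. The work goes in short steps, Python scripts to look and compute and a tool call to move; the robot and the scene stay as the last step left them, time stands still between calls to the robot, and variables do not carry over. Pictures are saved under pics/ and viewed, at most 10 in all, crops included, and the job is handed in when it is done.

Besides the shell and the picture viewer there is one more tool, called after "Emit:" as name(argument=value, ...), one argument or row to a line, values as JSON. drive_tool: Moves the arm, as the interface text tells. Its arguments: {"type":"object","properties":{"increments":{"type":"array","items":{"type":"object","properties":{"claw":{"type":"number"},"dx":{"type":"number"},"dy":{"type":"number"},"dz":{"type":"number"},"wx":{"type":"number"},"wy":{"type":"number"},"wz":{"type":"number"}}}},"newtons":{"type":"number"}},"required":["increments"]}

```bash
mkdir -p pics; ls; python3 - <<'E'
from station import *
import cv2,numpy as np
o=get_obs();print(o)
for n in ["top","side"]:
    p,d=read_camera(n);cv2.imwrite(f"pics/{n}0.png",p[:,:,::-1]);np.savez(f"/tmp/{n}0.npz",p=p,d=d)
    print(n,calibration(n))
print(calibration("wrist"))
E
```

```text
pics
{'t': 0.0, 'q': array([-1.29311915,  0.47782884,  0.02231869,  1.55645733, -0.01153988,
        1.10930966, -0.08310315]), 'joint_vel': array([-0.00059303, -0.00168403, -0.00051367,  0.00114251,  0.00196755,
        0.00139709, -0.00162875]), 'joint_torque': array([-7.89733258e-04, -5.96428657e+01,  1.60774883e+00, -2.81208497e+01,
        1.24125404e-02,  8.97985505e-03,  2.85627607e-05]), 'eef_pos': array([0.25376895, 0.62488122, 0.25530351]), 'tool_rot': array([-1.32727091e-04,  1.91685154e-01,  9.81456021e-01, -9.28626959e-04]), 'contact_force': array([-0.53772021,  0.08700999,  0.3214171 ]), 'torque': array([ 0.00917819,  0.00429202, -0.00829784]), 'grasp_force': 0.0, 'gripper_width': 1.005145323733824}
top {'intrinsics': array([[383.38217686,   0.        , 319.40091157],
       [  0.        , 383.38217686, 195.84424724],
       [  0.        ,   0.        ,   1.        ]]), 'k1': -0.05263778138128563, 'R': array([[-0.00365945, -0.99998118, -0.00492342],
       [-0.99417841,  0.00416831, -0.10766576],
       [ 0.10768426,  0.00450076, -0.99417496]]), 't': array([-0.01426361,
[... 284 characters left out ...]

       [-0.09334911, -0.50452545, -0.85833561],
       [ 0.1377797 ,  0.84725941, -0.51299927]]), 't': array([-0.53031938,  0.10555953,  1.50991855])}
{'intrinsics': array([[345.8106289 ,   0.        , 316.32369455],
       [  0.        , 345.8106289 , 197.35656042],
       [  0.        ,   0.        ,   1.        ]]), 'k1': 0.015480790656063503, 'mount': array([[ 4.55790295e-04, -9.61145717e-01, -2.76041124e-01,
         6.98208275e-02],
       [ 9.99999267e-01,  7.47755718e-04, -9.52438685e-04,
        -1.95835547e-03],
       [ 1.12184369e-03, -2.76040488e-01,  9.61145354e-01,
        -1.18940819e-01],
       [ 0.00000000e+00,  0.00000000e+00,  0.00000000e+00,
         1.00000000e+00]])}
```

View pics/top0.png

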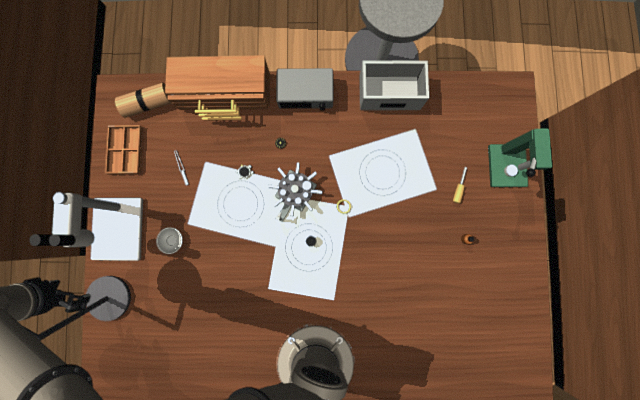

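View pics/side0.png

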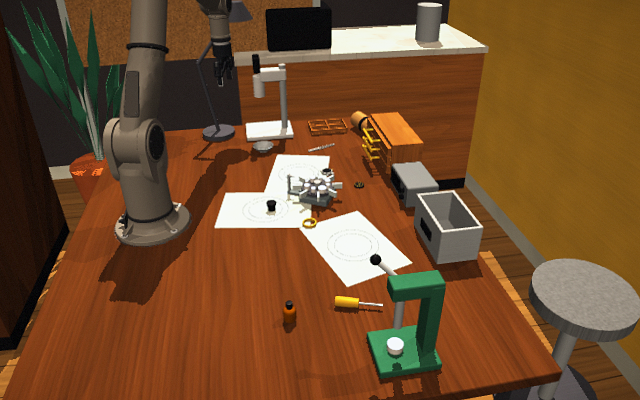

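```bash
python3 -c "
import station;print([ (n,getattr(station,n)) for n in dir(station) if n[0]!='_'])"
```

```text
[('PlanningError', <class 'station.PlanningError'>), ('calibration', <function make.<locals>.<lambda> at 0x7effa5488680>), ('finger_overhang', 0.025), ('get_obs', <function make.<locals>.<lambda> at 0x7effa54885e0>), ('hand_in', <function connect.<locals>.done at 0x7effa54037e0>), ('read_camera', <function make.<locals>.drawn_camera at 0x7effa54880e0>)]
```

```bash
cat > h.py <<'E'
import numpy as np,cv2
from station import *
from scipy.spatial.transform import Rotation as R
def cam(n,o=None):
    c=calibration(n)
    if n=="wrist":
        T=np.eye(4);q=o["tool_rot"];T[:3,:3]=R.from_quat([*q[1:],q[0]]).as_matrix();T[:3,3]=o["eef_pos"]
        W=T@np.array(c["mount"]);Rc=W[:3,:3].T;t=-Rc@W[:3,3]
    else: Rc=np.array(c["R"]);t=np.array(c["t"])
    return np.array(c["intrinsics"]),c["k1"],Rc,t
def plane(px,z,C):
    K,k,Rc,t=C;px=np.atleast_2d(px).astype(float)
    d=cv2.undistortPoints(px[:,None],K,np.array([k,0,0,0,0.]))[:,0]
    d=np.c_[d,np.ones(len(d))]@Rc;o=-Rc.T@t
    return o+d*((z-o[2])/d[:,2])[:,None]
def proj(X,C):
    K,k,Rc,t=C;return cv2.projectPoints(np.atleast_2d(X).astype(float),cv2.Rodrigues(Rc)[0],t,K,np.array([k,0,0,0,0.]))[0][:,0]
E
python3 - <<'E'
from h import *
p=np.load("/tmp/top0.npz")["p"][:,:,::-1]
C=cam("top")
print(plane([296,188],.054,C))
cv2.imwrite("pics/c0.png",cv2.resize(p[140:240,230:360],None,fx=6,fy=6,interpolation=cv2.INTER_CUBIC))
E
```

```text
[[0.54224346 0.05591796 0.054     ]]
```

View pics/c0.png

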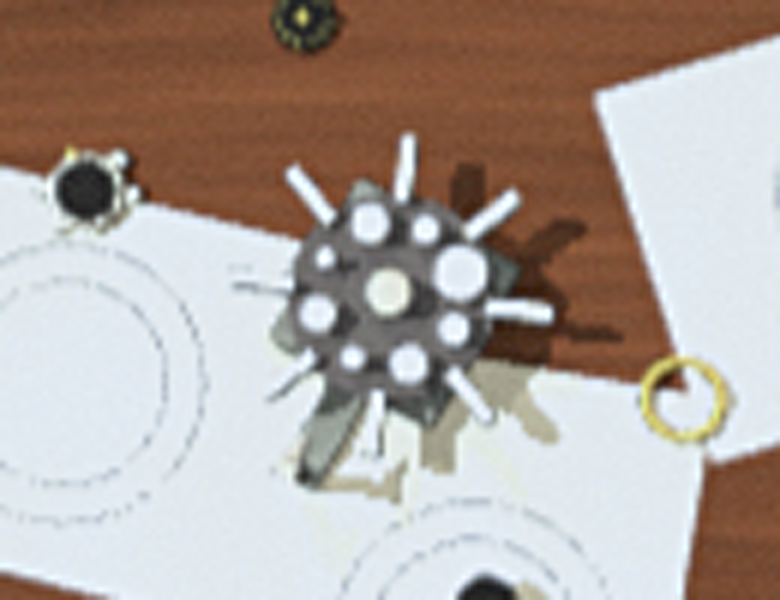

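```bash
python3 - <<'E'
from h import *
f=np.load("/tmp/top0.npz");p=f["p"];d=f["d"]
C=cam("top");K,k,Rc,t=C
vv,uu=np.mgrid[0:400,0:640]
n=cv2.undistortPoints(np.c_[uu.ravel(),vv.ravel()].astype(float)[:,None],K,np.array([k,0,0,0,0.]))[:,0]
X=(np.c_[n,np.ones(len(n))]*d.reshape(-1,1)-t)@Rc;X=X.reshape(400,640,3)
ok=d>0
# height map 5cm cells x 0..0.8, y 0.8..-0.3
for x in np.arange(.75,.1,-.05):
    print("%.2f"%x,end=" ")
    for y in np.arange(.75,-.35,-.05):
        m=ok&(abs(X[...,0]-x)<.025)&(abs(X[...,1]-y)<.025)
        print("%4d"%(1000*X[...,2][m].max()) if m.any() else "   .",end="")
    print()
g=cv2.cvtColor(p,cv2.COLOR_RGB2HSV)
def blobs(m):
    _,_,s,c=cv2.connectedComponentsWithStats(m.astype(np.uint8));return [(tuple(s_[[4]]),c_.round(1)) for s_,c_ in zip(s[1:],c[1:]) if s_[4]>5]
h=(X[...,2]>.05)&ok&(abs(X[...,0]-.542)<.13)&(abs(X[...,1]-.056)<.13)
w=h&(p.min(2)>200)&(abs(X[...,2]-.06)<.012)
w2=w&(np.hypot(X[...,0]-.542,X[...,1]-.056)<.056)
for s,c in blobs(w2): print(s,c,plane(c,.06,C)[0].round(4))
E
```

```text
0.75    4  23  25  25  24   5   5   5 113 113 115   5   6   7   7   6   7   7   9   7   7   8
0.70    5  26  23  26  24   5   6   6   6   5   7   5   7  10   5   6   6   5   7   9   7   7
0.65    6  25  25  23  24   7   8   6   5   7  12   7   7   6   5   5   7   8   7   6   6   8
0.60    4  26  26  26  23   7   9   9   6   6  17  14   6  61  64  60   8   9   7   6   8   6
0.55    3   5   7   5   6   8   7   8   7   7   7   7  56  65  68  64   6   8   7   6   7   6
0.50    3  23 304 302  24   8   7   8   8   7   8   7  54  62  65  62  13  15   7   7   7   8
0.45    4  26 288 288  25   7   7   7   6   6   7   8   7  78  58  48   8  15   7   7   8   6
0.40    3 339 343 343  24  29  31  27   6   6   7   5   6   6  30  35   7   7   6   8   7   8
0.35    4  27 342 341  29  29  30  27   5   5   6   6   8   7  35  35   6   5   5   8   7   6
0.30    4 348 476 534 568   6   6   6   5   5   7   6   6   7   8   7   7   6   6   8   7   6
0.25    3  25 275 509 591 649 688 690   7   6   6   6   7   6   8   6   6   6   6   7   7   6
0.20   16  25 354 465 349   7 705 734 752 747   6   5   6   6   6   7   6   6   6   6   6   6
0.15    5  25 344  24   5   5   5 723   7 711   6   6   5   6   8   6   8   6   5   6   5   7
(np.int32(25),) [291.  176.6] [0.5771 0.0711 0.06  ]
(np.int32(13),) [300.4 177.6] [0.5738 0.042  0.06  ]
(np.int32(6),) [308.8 177.2] [0.5749 0.0161 0.06  ]
(np.int32(54),) [306.4 184.8] [0.5513 0.0235 0.06  ]
(np.int32(37),) [294.2 188.1] [0.5412 0.0611 0.06  ]
(np.int32(21),) [282.6 191.8] [0.5299 0.0968 0.06  ]
(np.int32(16),) [305.2 194.4] [0.5215 0.0272 0.06  ]
(np.int32(8),) [288.1 199.1] [0.5072 0.0797 0.06  ]
(np.int32(23),) [297.8 200.1] [0.504  0.0499 0.06  ]
```

Emit:
drive_tool(
  increments=[
    {"dx": -0.021,"dy": -0.032,"claw": 0},
    {"dx": -0.021,"dy": -0.032},
    {"dx": -0.021,"dy": -0.032},
    {"dx": -0.021,"dy": -0.032},
    {"dx": -0.021,"dy": -0.032},
    {"dx": -0.021,"dy": -0.032},
    {"dx": -0.038,"dy": -0.021},
    {"dx": -0.038,"dy": -0.021},
    {"dx": -0.038,"dy": -0.021},
    {"dx": -0.038,"dy": -0.021},
    {"dx": -0.038,"dy": -0.021},
    {"dx": -0.038,"dy": -0.021},
    {"dx": -0.038,"dy": -0.021},
    {"dx": -0.038,"dy": -0.021},
    {"dx": -0.038,"dy": -0.021},
    {"dx": -0.036,"dy": -0.024},
    {},
    {},
  ],
)

```text
schema error: expected keys claw, dx, dy, dz, wx, wy, wz
```

```bash
python3 - <<'E'
from h import *
o=get_obs();p,d=read_camera("wrist");np.savez("/tmp/w1.npz",p=p,d=d,eef_pos=o["eef_pos"],tool_rot=o["tool_rot"])
print(o["t"],o["eef_pos"],o["tool_rot"],o["gripper_width"],o["q"],o["contact_force"])
cv2.imwrite("pics/w1.png",p[:,:,::-1])
E
```

```text
0.1 [0.25383686 0.62492632 0.25544096] [-8.19946878e-05  1.91694486e-01  9.81454304e-01 -8.15811471e-04] 1.0036132040289012 [-1.29310725  0.47770607  0.02236157  1.5563288  -0.01147262  1.10932601
 -0.08310345] [ 0.38526397 -0.08529384  0.66392991]
```

View pics/w1.png

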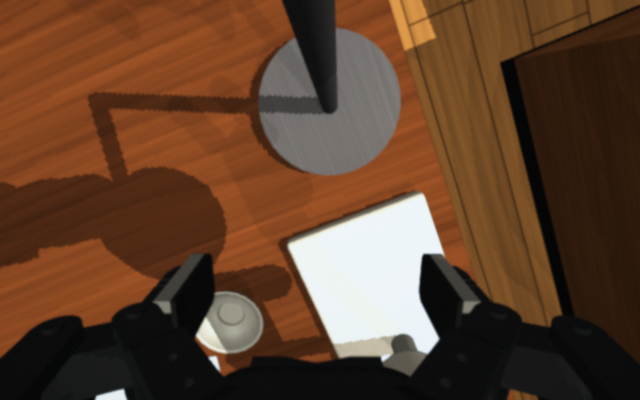

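The move was refused because every row needs all its keys. The picture shows the hand still at its start, with the lamp base at (330,100) and the dish at (230,322).

Emit:
drive_tool(
  increments=[
    {"claw": 0,"dx": -0.021,"dy": -0.032,"dz": 0,"wx": 0,"wy": 0,"wz": 0},
    {"claw": 0,"dx": -0.021,"dy": -0.032,"dz": 0,"wx": 0,"wy": 0,"wz": 0},
    {"claw": 0,"dx": -0.021,"dy": -0.032,"dz": 0,"wx": 0,"wy": 0,"wz": 0},
    {"claw": 0,"dx": -0.021,"dy": -0.032,"dz": 0,"wx": 0,"wy": 0,"wz": 0},
    {"claw": 0,"dx": -0.021,"dy": -0.032,"dz": 0,"wx": 0,"wy": 0,"wz": 0},
    {"claw": 0,"dx": -0.021,"dy": -0.032,"dz": 0,"wx": 0,"wy": 0,"wz": 0},
    {"claw": 0,"dx": -0.038,"dy": -0.021,"dz": 0,"wx": 0,"wy": 0,"wz": 0},
    {"claw": 0,"dx": -0.038,"dy": -0.021,"dz": 0,"wx": 0,"wy": 0,"wz": 0},
    {"claw": 0,"dx": -0.038,"dy": -0.021,"dz": 0,"wx": 0,"wy": 0,"wz": 0},
    {"claw": 0,"dx": -0.038,"dy": -0.021,"dz": 0,"wx": 0,"wy": 0,"wz": 0},
    {"claw": 0,"dx": -0.038,"dy": -0.021,"dz": 0,"wx": 0,"wy": 0,"wz": 0},
    {"claw": 0,"dx": -0.038,"dy": -0.021,"dz": 0,"wx": 0,"wy": 0,"wz": 0},
    {"claw": 0,"dx": -0.038,"dy": -0.021,"dz": 0,"wx": 0,"wy": 0,"wz": 0},
    {"claw": 0,"dx": -0.038,"dy": -0.021,"dz": 0,"wx": 0,"wy": 0,"wz": 0},
    {"claw": 0,"dx": -0.038,"dy": -0.021,"dz": 0,"wx": 0,"wy": 0,"wz": 0},
    {"claw": 0,"dx": -0.036,"dy": -0.024,"dz": 0,"wx": 0,"wy": 0,"wz": 0},
    {"claw": 0,"dx": 0,"dy": 0,"dz": 0,"wx": 0,"wy": 0,"wz": 0},
    {"claw": 0,"dx": 0,"dy": 0,"dz": 0,"wx": 0,"wy": 0,"wz": 0},
  ],
)

```text
t: 2.4
eef_pos: [0.568, 0.0611, 0.2559]
tool_rot: [-0.001, 0.192, 0.981, 0.0]
contact_force: [0.2, 0.4, 0.1]
gripper_width: 0.002
grasp_force: 0.0
```

```bash
python3 - <<'E'
from h import *
o=get_obs();p,d=read_camera("wrist");np.savez("/tmp/w1.npz",p=p,d=d,eef_pos=o["eef_pos"],tool_rot=o["tool_rot"])
print(o["t"],o["eef_pos"],o["tool_rot"],o["gripper_width"],o["q"],o["contact_force"])
cv2.imwrite("pics/w2.png",p[:,:,::-1])
E
```

```text
2.4 [0.56804412 0.06110825 0.25592182] [-5.21521706e-04  1.91593634e-01  9.81474198e-01  8.30363446e-05] 0.0020364696358480205 [-0.49086621  0.31553002  0.34298221  1.82712576 -0.12335034  1.02054411
  1.0864547 ] [0.24195473 0.44706428 0.10922224]
```

View pics/w2.png

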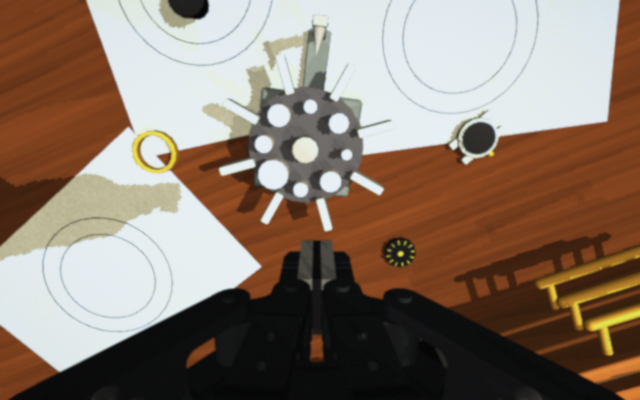

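The picture shows the hub at (305,150), the largest die at (273,175) and the pointer at (320,22). That is three clicks clockwise away, so w is about 0.785.

```bash
cat >> h.py <<'E'
def wheel(f,near=None):
    """axis centre and big-die world angle from a wrist frame"""
    p=f["p"];C=cam("wrist",f)
    hsv=cv2.cvtColor(p,cv2.COLOR_RGB2HSV)
    m=((p.min(2)>170)).astype(np.uint8)
    n,_,s,c=cv2.connectedComponentsWithStats(m)
    B=[]
    for i in range(1,n):
        if 40<s[i,4]<1200:
            X=plane(c[i],.06,C)[0]
            if near is None or np.hypot(*(X[:2]-near))<.075:
                B.append((s[i,4],c[i].round(1),X.round(4),s[i,2:4]))
    return B,C
E
python3 - <<'E'
from h import *
f=np.load("/tmp/w1.npz")
B,C=wheel(f,np.array([.545,.056]))
c=f["p"][150,305];print(c)
for b in B: print(*b)
print("hub",plane([305,150],.064,C),"post",plane([320,20],.074,C), "ptip",plane([320,50],.067,C))
E
```

```text
[232 233 218]
147 [310.  106.2] [0.5067 0.0776 0.06  ] [13 14]
404 [278.5 115. ] [0.5032 0.0488 0.06  ] [22 23]
318 [338.6 123. ] [0.5296 0.0957 0.06  ] [20 21]
242 [263.4 143.8] [0.5213 0.0258 0.06  ] [18 17]
489 [305.1 149.7] [0.5403 0.0588 0.06  ] [25 25]
90 [346.5 154.4] [0.5586 0.0923 0.06  ] [10 11]
285 [236.9 166.9] [ 0.5314 -0.0056  0.06  ] [36 16]
688 [272.9 174. ] [0.55   0.0224 0.06  ] [30 29]
341 [330.2 181.4] [0.5766 0.0692 0.06  ] [21 21]
277 [366.6 183. ] [0.5908 0.1002 0.06  ] [32 23]
167 [300.4 189.3] [0.5732 0.0404 0.06  ] [14 14]
253 [271.7 207.9] [0.5798 0.0079 0.06  ] [21 31]
251 [323.9 214.1] [0.6043 0.0518 0.06  ] [15 32]
hub [[0.5401272  0.05897023 0.064     ]] post [[0.44899164 0.11003877 0.074     ]] ptip [[0.46839333 0.10231199 0.067     ]]
```

Emit:
drive_tool(
  increments=[
    {"claw": 0,"dx": -0.0198,"dy": 0.0189,"dz": 0,"wx": 0,"wy": 0,"wz": 0},
    {"claw": 0,"dx": -0.0198,"dy": 0.0189,"dz": 0,"wx": 0,"wy": 0,"wz": 0},
    {"claw": 0,"dx": 0,"dy": 0,"dz": 0.02,"wx": 0,"wy": 0,"wz": 8.7},
    {"claw": 0,"dx": 0,"dy": 0,"dz": 0.025,"wx": 0,"wy": 0,"wz": 8.7},
    {"claw": 0,"dx": 0,"dy": 0,"dz": 0.025,"wx": 0,"wy": 0,"wz": 8.7},
    {"claw": 0,"dx": 0,"dy": 0,"dz": 0.025,"wx": 0,"wy": 0,"wz": 8.7},
    {"claw": 0,"dx": 0,"dy": 0,"dz": 0.025,"wx": 0,"wy": 0,"wz": 8.7},
    {"claw": 0,"dx": 0,"dy": 0,"dz": 0.025,"wx": 0,"wy": 0,"wz": 8.7},
    {"claw": 0,"dx": 0,"dy": 0,"dz": 0,"wx": 0,"wy": 0,"wz": 0},
    {"claw": 0,"dx": 0,"dy": 0,"dz": 0,"wx": 0,"wy": 0,"wz": 0},
  ],
)

```text
t: 3.7
eef_pos: [0.6197, 0.0816, 0.1122]
tool_rot: [0.0, 0.602, 0.798, 0.0]
contact_force: [-0.1, 0.6, -0.3]
gripper_width: -0.001
grasp_force: 0.0
```

```bash
cat > st.py <<'E'
from h import *
import sys
o=get_obs();q=o["tool_rot"];M=R.from_quat([*q[1:],q[0]]).as_matrix()
v=o["eef_pos"][:2]-np.array([.540,.059])
print("t",o["t"],o["eef_pos"].round(4),"r %.4f ang %.1f toolyang %.1f"%(np.hypot(*v),np.degrees(np.arctan2(v[1],v[0])),np.degrees(np.arctan2(M[1,1],M[0,1]))),"zdir",M[:,2].round(4),o["contact_force"].round(1),o["q"].round(2))
def topang(save=None):
    p,d=read_camera("top");C=cam("top")
    w=(p.min(2)>200).astype(np.uint8)
    if save: cv2.imwrite(save,cv2.resize(p[140:240,230:360,::-1],None,fx=5,fy=5,interpolation=cv2.INTER_CUBIC))
    return p
topang(sys.argv[1]) if len(sys.argv)>1 else 0
E
python3 st.py pics/c1.png
```

```text
t 3.7 [0.6197 0.0816 0.1122] r 0.0828 ang 15.8 toolyang 15.9 zdir [ 8.e-04  6.e-04 -1.e+00] [-0.1  0.6 -0.3] [-0.58  0.6   0.48  1.82 -0.38  0.81  0.37]
```

View pics/c1.png

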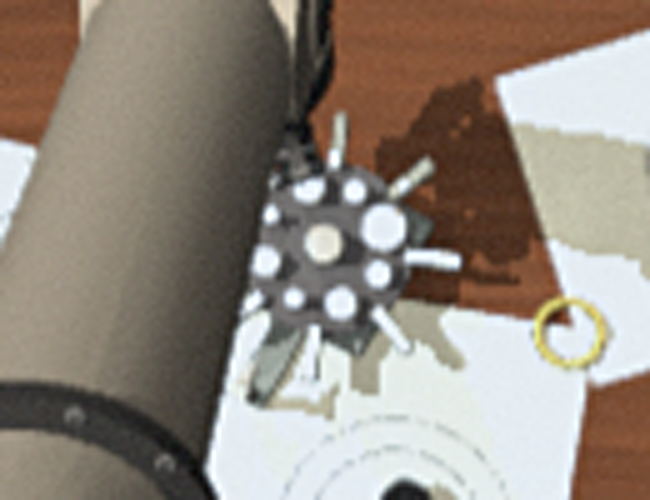

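The hand is beside the upper lug at about (300,160), and the largest die is at (385,225), so nothing has moved. Next I lower the finger into the gap and push.

Emit:
drive_tool(
  increments=[
    {"claw": 0,"dx": 0,"dy": 0,"dz": 0.016,"wx": 0,"wy": 0,"wz": 0},
    {"claw": 0,"dx": 0,"dy": 0,"dz": 0.016,"wx": 0,"wy": 0,"wz": 0},
    {"claw": 0,"dx": 0,"dy": 0,"dz": 0.015,"wx": 0,"wy": 0,"wz": 0},
    {"claw": 0,"dx": 0,"dy": 0,"dz": 0,"wx": 0,"wy": 0,"wz": 0},
    {"claw": 0,"dx": -0.0058,"dy": -0.0002,"dz": 0,"wx": 0,"wy": 0,"wz": 4},
    {"claw": 0,"dx": -0.0058,"dy": -0.0002,"dz": 0,"wx": 0,"wy": 0,"wz": 4},
    {"claw": 0,"dx": -0.0058,"dy": -0.0002,"dz": 0,"wx": 0,"wy": 0,"wz": 4},
    {"claw": 0,"dx": -0.0058,"dy": -0.0002,"dz": 0,"wx": 0,"wy": 0,"wz": 4},
    {"claw": 0,"dx": -0.0058,"dy": -0.0002,"dz": 0,"wx": 0,"wy": 0,"wz": 4},
  ],
)

```text
t: 4.88
eef_pos: [0.6225, 0.0524, 0.0645]
tool_rot: [-0.0, 0.734, 0.679, 0.0]
contact_force: [-1.3, 2.1, 0.5]
gripper_width: 0.001
grasp_force: 0.6
```

```bash
python3 st.py
```

```text
t 4.875 [0.6225 0.0524 0.0645] r 0.0827 ang -4.6 toolyang -4.4 zdir [ 1.e-04  9.e-04 -1.e+00] [-1.3  2.1  0.5] [-0.56  0.69  0.53  1.84 -0.5   0.74  0.17]
```

Emit:
drive_tool(
  increments=[
    {"claw": 0,"dx": -0.0058,"dy": -0.0002,"dz": 0,"wx": 0,"wy": 0,"wz": 4},
    {"claw": 0,"dx": -0.0058,"dy": -0.0002,"dz": 0,"wx": 0,"wy": 0,"wz": 4},
    {"claw": 0,"dx": -0.0058,"dy": -0.0002,"dz": 0,"wx": 0,"wy": 0,"wz": 4},
    {"claw": 0,"dx": -0.0058,"dy": -0.0002,"dz": 0,"wx": 0,"wy": 0,"wz": 4},
    {"claw": 0,"dx": -0.0058,"dy": -0.0002,"dz": 0,"wx": 0,"wy": 0,"wz": 4},
    {"claw": 0,"dx": 0,"dy": 0,"dz": 0,"wx": 0,"wy": 0,"wz": 0},
    {"claw": 0,"dx": 0,"dy": 0,"dz": 0,"wx": 0,"wy": 0,"wz": 0},
    {"claw": 0,"dx": 0,"dy": 0,"dz": 0,"wx": 0,"wy": 0,"wz": 0},
  ],
)

```text
t: 5.88
eef_pos: [0.6154, 0.0243, 0.0644]
tool_rot: [-0.0, 0.84, 0.543, 0.0]
contact_force: [0.1, -0.7, -0.2]
gripper_width: 0.001
grasp_force: 0.0
```

```bash
python3 st.py pics/c2.png
```

```text
t 5.875 [0.6154 0.0243 0.0644] r 0.0830 ang -24.7 toolyang -24.2 zdir [ 2.e-04  3.e-04 -1.e+00] [ 0.1 -0.7 -0.2] [-0.58  0.71  0.62  1.87 -0.58  0.75 -0.06]
```

View pics/c2.png

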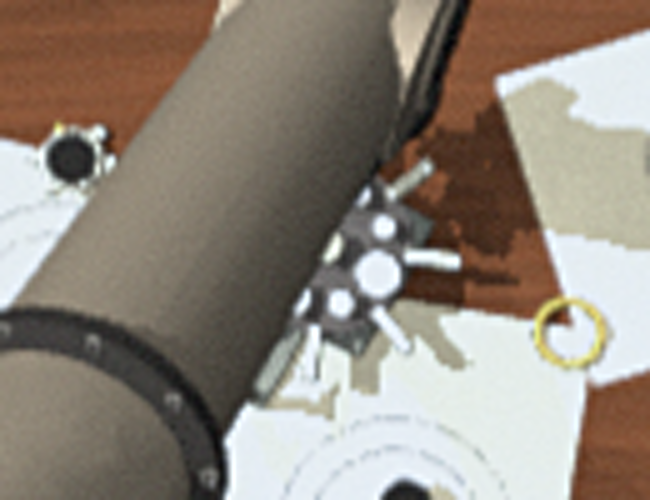

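One click done: the largest die has moved to (378,272) and the contact force is gone. I lift, go back and repeat.

Emit:
drive_tool(
  increments=[
    {"claw": 0,"dx": 0,"dy": 0,"dz": -0.02,"wx": 0,"wy": 0,"wz": 0},
    {"claw": 0,"dx": 0,"dy": 0,"dz": -0.02,"wx": 0,"wy": 0,"wz": 0},
    {"claw": 0,"dx": 0,"dy": 0,"dz": 0,"wx": 0,"wy": 0,"wz": 0},
    {"claw": 0,"dx": 0.0116,"dy": -0.0008,"dz": 0,"wx": 0,"wy": 0,"wz": -8},
    {"claw": 0,"dx": 0.0116,"dy": -0.0008,"dz": 0,"wx": 0,"wy": 0,"wz": -8},
    {"claw": 0,"dx": 0.0116,"dy": -0.0008,"dz": 0,"wx": 0,"wy": 0,"wz": -8},
    {"claw": 0,"dx": 0.0116,"dy": -0.0008,"dz": 0,"wx": 0,"wy": 0,"wz": -8},
    {"claw": 0,"dx": 0.0116,"dy": -0.0008,"dz": 0,"wx": 0,"wy": 0,"wz": -8},
    {"claw": 0,"dx": 0,"dy": 0,"dz": 0,"wx": 0,"wy": 0,"wz": 0},
    {"claw": 0,"dx": 0,"dy": 0,"dz": 0,"wx": 0,"wy": 0,"wz": 0},
  ],
)

```text
t: 7.18
eef_pos: [0.6196, 0.0801, 0.1044]
tool_rot: [0.0, 0.605, 0.796, -0.0]
contact_force: [-0.2, -0.1, -0.2]
gripper_width: -0.002
grasp_force: 0.0
```

```bash
python3 st.py
```

```text
t 7.175 [0.6196 0.0801 0.1044] r 0.0823 ang 14.9 toolyang 15.5 zdir [ 1.e-04 -3.e-04 -1.e+00] [-0.2 -0.1 -0.2] [-0.58  0.62  0.49  1.83 -0.39  0.79  0.38]
```

Emit:
drive_tool(
  increments=[
    {"claw": 0,"dx": 0,"dy": 0,"dz": 0.014,"wx": 0,"wy": 0,"wz": 0},
    {"claw": 0,"dx": 0,"dy": 0,"dz": 0.013,"wx": 0,"wy": 0,"wz": 0},
    {"claw": 0,"dx": 0,"dy": 0,"dz": 0.013,"wx": 0,"wy": 0,"wz": 0},
    {"claw": 0,"dx": 0,"dy": 0,"dz": 0,"wx": 0,"wy": 0,"wz": 0},
    {"claw": 0,"dx": -0.0058,"dy": -0.0002,"dz": 0,"wx": 0,"wy": 0,"wz": 4},
    {"claw": 0,"dx": -0.0058,"dy": -0.0002,"dz": 0,"wx": 0,"wy": 0,"wz": 4},
    {"claw": 0,"dx": -0.0058,"dy": -0.0002,"dz": 0,"wx": 0,"wy": 0,"wz": 4},
    {"claw": 0,"dx": -0.0058,"dy": -0.0002,"dz": 0,"wx": 0,"wy": 0,"wz": 4},
    {"claw": 0,"dx": -0.0058,"dy": -0.0002,"dz": 0,"wx": 0,"wy": 0,"wz": 4},
    {"claw": 0,"dx": -0.0058,"dy": -0.0002,"dz": 0,"wx": 0,"wy": 0,"wz": 4},
    {"claw": 0,"dx": -0.0058,"dy": -0.0002,"dz": 0,"wx": 0,"wy": 0,"wz": 4},
    {"claw": 0,"dx": -0.0058,"dy": -0.0002,"dz": 0,"wx": 0,"wy": 0,"wz": 4},
    {"claw": 0,"dx": -0.0058,"dy": -0.0002,"dz": 0,"wx": 0,"wy": 0,"wz": 4},
    {"claw": 0,"dx": -0.0058,"dy": -0.0002,"dz": 0,"wx": 0,"wy": 0,"wz": 4},
    {"claw": 0,"dx": 0,"dy": 0,"dz": 0,"wx": 0,"wy": 0,"wz": 0},
    {"claw": 0,"dx": 0,"dy": 0,"dz": 0,"wx": 0,"wy": 0,"wz": 0},
    {"claw": 0,"dx": 0,"dy": 0,"dz": 0,"wx": 0,"wy": 0,"wz": 0},
    {"claw": 0,"dx": 0,"dy": 0,"dz": 0,"wx": 0,"wy": 0,"wz": 0},
    {"claw": 0,"dx": 0,"dy": 0,"dz": 0,"wx": 0,"wy": 0,"wz": 0},
  ],
)

```text
t: 9.55
eef_pos: [0.6153, 0.0241, 0.0643]
tool_rot: [-0.0, 0.84, 0.543, 0.0]
contact_force: [-0.2, -0.6, -0.5]
gripper_width: -0.002
grasp_force: 0.0
```

Emit:
drive_tool(
  increments=[
    {"claw": 0,"dx": 0,"dy": 0,"dz": -0.02,"wx": 0,"wy": 0,"wz": 0},
    {"claw": 0,"dx": 0,"dy": 0,"dz": -0.02,"wx": 0,"wy": 0,"wz": 0},
    {"claw": 0,"dx": 0,"dy": 0,"dz": 0,"wx": 0,"wy": 0,"wz": 0},
    {"claw": 0,"dx": 0.0116,"dy": -0.0008,"dz": 0,"wx": 0,"wy": 0,"wz": -8},
    {"claw": 0,"dx": 0.0116,"dy": -0.0008,"dz": 0,"wx": 0,"wy": 0,"wz": -8},
    {"claw": 0,"dx": 0.0116,"dy": -0.0008,"dz": 0,"wx": 0,"wy": 0,"wz": -8},
    {"claw": 0,"dx": 0.0116,"dy": -0.0008,"dz": 0,"wx": 0,"wy": 0,"wz": -8},
    {"claw": 0,"dx": 0.0116,"dy": -0.0008,"dz": 0,"wx": 0,"wy": 0,"wz": -8},
    {"claw": 0,"dx": 0,"dy": 0,"dz": 0,"wx": 0,"wy": 0,"wz": 0},
    {"claw": 0,"dx": 0,"dy": 0,"dz": 0,"wx": 0,"wy": 0,"wz": 0},
  ],
)

```text
t: 10.8
eef_pos: [0.6196, 0.0802, 0.1044]
tool_rot: [0.0, 0.605, 0.796, -0.0]
contact_force: [0.2, -0.2, -0.8]
gripper_width: 0.0
grasp_force: 0.0
```

```bash
python3 st.py pics/c3.png
```

```text
t 10.8 [0.6196 0.0802 0.1044] r 0.0824 ang 14.9 toolyang 15.5 zdir [ 1.e-04 -3.e-04 -1.e+00] [ 0.2 -0.2 -0.8] [-0.59  0.62  0.49  1.83 -0.39  0.8   0.38]
```

View pics/c3.png

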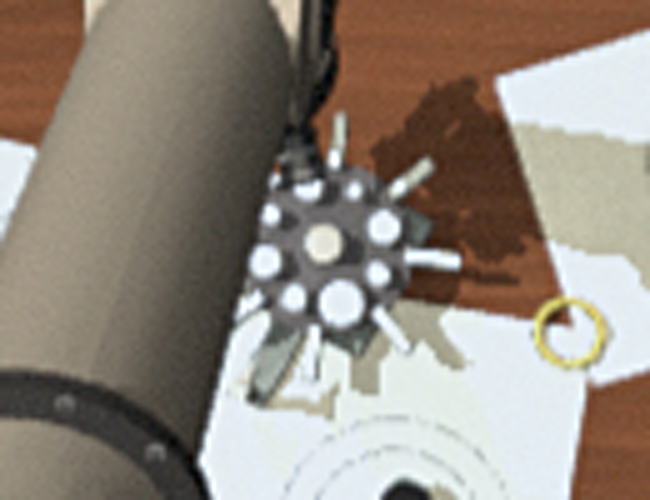

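The largest die rests at (341,303), in the click just before the pointer at (265,385), and the wheel is still. Now I give it the last click, then lift the hand away.

Emit:
drive_tool(
  increments=[
    {"claw": 0,"dx": 0,"dy": 0,"dz": 0.014,"wx": 0,"wy": 0,"wz": 0},
    {"claw": 0,"dx": 0,"dy": 0,"dz": 0.013,"wx": 0,"wy": 0,"wz": 0},
    {"claw": 0,"dx": 0,"dy": 0,"dz": 0.013,"wx": 0,"wy": 0,"wz": 0},
    {"claw": 0,"dx": 0,"dy": 0,"dz": 0,"wx": 0,"wy": 0,"wz": 0},
    {"claw": 0,"dx": -0.0058,"dy": -0.0002,"dz": 0,"wx": 0,"wy": 0,"wz": 4},
    {"claw": 0,"dx": -0.0058,"dy": -0.0002,"dz": 0,"wx": 0,"wy": 0,"wz": 4},
    {"claw": 0,"dx": -0.0058,"dy": -0.0002,"dz": 0,"wx": 0,"wy": 0,"wz": 4},
    {"claw": 0,"dx": -0.0058,"dy": -0.0002,"dz": 0,"wx": 0,"wy": 0,"wz": 4},
    {"claw": 0,"dx": -0.0058,"dy": -0.0002,"dz": 0,"wx": 0,"wy": 0,"wz": 4},
    {"claw": 0,"dx": -0.0058,"dy": -0.0002,"dz": 0,"wx": 0,"wy": 0,"wz": 4},
    {"claw": 0,"dx": -0.0058,"dy": -0.0002,"dz": 0,"wx": 0,"wy": 0,"wz": 4},
    {"claw": 0,"dx": -0.0058,"dy": -0.0002,"dz": 0,"wx": 0,"wy": 0,"wz": 4},
    {"claw": 0,"dx": -0.0058,"dy": -0.0002,"dz": 0,"wx": 0,"wy": 0,"wz": 4},
    {"claw": 0,"dx": -0.0058,"dy": -0.0002,"dz": 0,"wx": 0,"wy": 0,"wz": 4},
    {"claw": 0,"dx": 0,"dy": 0,"dz": 0,"wx": 0,"wy": 0,"wz": 0},
    {"claw": 0,"dx": 0,"dy": 0,"dz": 0,"wx": 0,"wy": 0,"wz": 0},
    {"claw": 0,"dx": 0,"dy": 0,"dz": 0,"wx": 0,"wy": 0,"wz": 0},
    {"claw": 0,"dx": 0,"dy": 0,"dz": 0,"wx": 0,"wy": 0,"wz": 0},
    {"claw": 0,"dx": 0,"dy": 0,"dz": 0,"wx": 0,"wy": 0,"wz": 0},
  ],
)

```text
t: 13.22
eef_pos: [0.6155, 0.0243, 0.0643]
tool_rot: [-0.0, 0.84, 0.543, 0.0]
contact_force: [-0.1, 0.7, 0.2]
gripper_width: 0.003
grasp_force: 0.0
```

Emit:
drive_tool(
  increments=[
    {"claw": 0,"dx": 0,"dy": 0,"dz": -0.02,"wx": 0,"wy": 0,"wz": 0},
    {"claw": 0,"dx": 0,"dy": 0,"dz": -0.02,"wx": 0,"wy": 0,"wz": 0},
    {"claw": 0,"dx": 0,"dy": 0,"dz": -0.03,"wx": 0,"wy": 0,"wz": 0},
    {"claw": 0,"dx": 0.02,"dy": 0.03,"dz": -0.03,"wx": 0,"wy": 0,"wz": 0},
    {"claw": 0,"dx": 0.02,"dy": 0.03,"dz": -0.03,"wx": 0,"wy": 0,"wz": 0},
    {"claw": 0,"dx": 0.02,"dy": 0.03,"dz": -0.03,"wx": 0,"wy": 0,"wz": 0},
    {"claw": 0,"dx": 0.03,"dy": 0.02,"dz": -0.02,"wx": 0,"wy": 0,"wz": 0},
    {"claw": 0,"dx": 0.03,"dy": 0,"dz": 0,"wx": 0,"wy": 0,"wz": 0},
    {"claw": 0,"dx": 0.03,"dy": 0,"dz": 0,"wx": 0,"wy": 0,"wz": 0},
    {"claw": 0,"dx": 0.03,"dy": 0,"dz": 0,"wx": 0,"wy": 0,"wz": 0},
    {"claw": 0,"dx": 0,"dy": 0,"dz": 0,"wx": 0,"wy": 0,"wz": 0},
    {"claw": 0,"dx": 0,"dy": 0,"dz": 0,"wx": 0,"wy": 0,"wz": 0},
    {"claw": 0,"dx": 0,"dy": 0,"dz": 0,"wx": 0,"wy": 0,"wz": 0},
  ],
)

```text
t: 14.85
eef_pos: [0.7895, 0.141, 0.2452]
tool_rot: [0.0, 0.841, 0.541, 0.0]
contact_force: [-1.0, -0.2, -0.3]
gripper_width: 0.002
grasp_force: 0.0
```

```bash
python3 st.py; python3 - <<'E'
from h import *
p,_=read_camera("top");q,_=read_camera("side")
a=cv2.resize(p[140:240,230:360,::-1],(520,400));b=cv2.resize(q[150:230,250:354,::-1],(260,200))
im=np.zeros((400,780,3),np.uint8);im[:,:520]=a;im[:200,520:]=b;cv2.imwrite("pics/c4.png",im)
E
```

```text
t 14.85 [0.7895 0.141  0.2452] r 0.2627 ang 18.2 toolyang -24.4 zdir [ 5.e-04 -7.e-04 -1.e+00] [-1.  -0.2 -0.3] [-0.63  0.81  0.73  1.23 -0.52  1.29 -0.34]
```

View pics/c4.png

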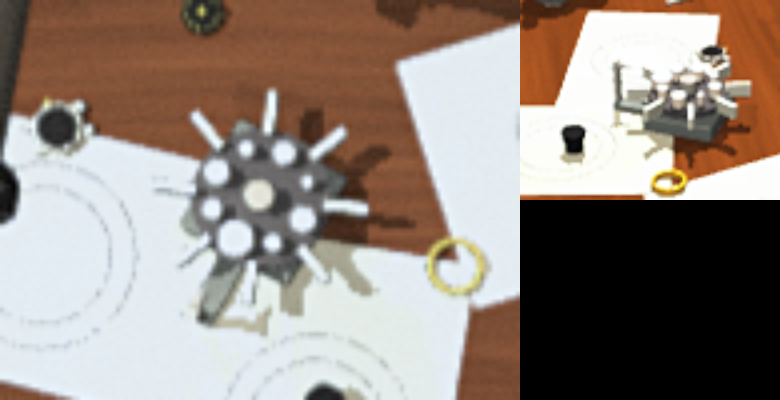

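The largest die at (236,238) lines up with the pointer at (207,318). The hand is clear, and the stand and the other things are where they were.

```bash
python3 -c "
from station import *
print(hand_in())"
```

```text
the job is handed in; nothing more can be done
None
```

The largest die rests in its click at the pointer after three clockwise flicks (stopping in the click just before, then one more), the hand is clear, nothing else on the bench appears moved, and the job is handed in at about 15 s; no verdict came back.

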